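# Pack the spice jars into the latched provision box

### The arm

A 6-joint arm with a two-finger parallel gripper is mounted at the origin on the work surface. World frame = base frame: x ahead of the robot, y to its left, z up, the work surface at z = 0. Lengths are in m, angles in degrees, forces in N, time in s.
With the tool pointing down it reaches from about 0.25 to 0.725 m from the base axis. Payload 4 kg.
Tool frame: the origin (TCP) lies at the very end of the fingers, on their centre line; the grasp point (between the pads) lies 19 mm behind it; z points along the fingers, y is the line along which they close (so a half turn about z gives the same grasp; the last joint's range is limited). The gripper opens to 85 mm and grips with 20 to 120 N. Pads are 22 mm wide; open, the fingers measure 114 mm over their backs; the gripper's body (76 mm by 85 mm) begins 54 mm behind the grasp point. The pads swing forward as they close: fully open they stand 13 mm farther back than shut.
Start: joints at [-65.203, 13.785, 0.286, 76.501, 0, 90], TCP at [0.21, -0.454, 0.231] pointing down, gripper open.
Joint ranges: [-155.79, 155.79], [-60.16, 107.12], [-62.33, 73.08], [-114, 123.19], [-81.49, 82.49], [-180, 180]. Speed limits (degrees/s): [159.86, 159.86, 180, 180, 180, 180].

### API

Orientations are given as [roll, pitch, yaw] about the fixed x, y, z axes, in that order (R = Rz(yaw) Ry(pitch) Rx(roll)).
In Python, from plant import env, imaging, order gives the robot as it stands.
- The arm moves only by the tool send_rows, never from a script. Its argument "moves" is a list of rows, each a list of 4 numbers: the shift along the tool's x, y, z in cm, then the turn about the tool's z in rad. In form: [[x, y, z, turn], ...]. A call has 1 to 20 rows; each row is the pose to reach, as a shift and turn from the pose commanded when the call began, along the tool's axes at that moment; what a row does not reach only later rows make up. A row lasts 1/10 s, in which the tool goes at most 50 mm and 8.59 degrees, less where a joint would pass 70% of its speed; a pose out of reach is approached as far as the arm can. A call with a gripper value outside its range is refused whole. "fingers" is the gripper command: -1 is fully open, 1 is shut, values between are in proportion, set as the call begins (left out, the last holds). The fingers move at their own pace and stop on an object; "squeeze" is the grip in N (left out, the last holds). Time passes only in rows, so rows that repeat a pose let the fingers close. It gives the time, the measured TCP pose, the force, the opening and the grip force at its end, in the units of the state.
- env.observe(): the state, without advancing time (a new reading comes with each control period).
- imaging.get_image(name): name is "side" or "top" or "wrist"; returns a dict with "pixels" (384x512x3 uint8, blue, green, red), "K" (3x3 intrinsics, pixels), "rvec" (rotation vector, rad) and "tvec" (3), from world to camera coordinates, as OpenCV has them. Camera axes: x right, y down, z forward; pixel columns grow to the right and rows downward; lengths in m; the calibration is good to about 2 mm. A picture is of the moment at which its call begins. There is no depth.
- order.sign_off(): hands the job in; it is judged then, once.
The state is a dict: "time": time; "joint_pos": joint angles; "qvel": joint speeds; "tau": joint torques, N m; "tcp_pos": TCP position; "ee_rot": TCP orientation; "ft_force": force on the tool from outside, world axes, zero at the start; "moment": the same for the moment, N m; "opening": finger opening in m; "gripper_force": force on a finger pad.
Only numpy, scipy, OpenCV 4.12 (cv2) and the standard library are available. Lean on these libraries where they do the work, as an engineer would, in place of code of your own. Each camera call takes 0.05 s, during which the arm holds its last target. There are 200 camera calls.

### The job

Open the provision box: press down each of its two red T-handle latches and turn it back a quarter turn anticlockwise so that it springs fully up, then lift off the green cover and lay it right way up in the middle of the cork mat. Stand every spice jar that is on the table upright on the floor of the box (two to four jars, one to a compartment), put the cover back fully home, and press each latch down and turn it a quarter turn clockwise until it catches; never force a latch round without pressing it down. Leave the caps, spoon, mug and bowl where they are.

Things in the scene. Friction and masses are not known exactly. Their poses are not given: they have to be found in the camera images.
- box: fixed aluminium tub, origin under its centre on the table; 146 mm square inside (154 outside), floor 6 mm thick, rim at height 56 mm; cross walls up to 32 mm make four compartments 71 mm square, centred at +-37 mm in box x and y. Outer ledge at height 48 mm, out to +-96 mm, carries the cover. Latches at y = +-119 mm on grey pedestals, 40 mm across, 50 mm high
- left_turn (a joint): turn of the latch on the left (box +y) of the box, rad, growing clockwise seen from above: 0 = open (tongue along box +x, clear of the cover), 1.57 = locked (tongue towards the box's middle, over the cover's brim), with end stops. Turns only while pressed down 6.5 mm or more; let rise, it catches beyond 1.37 and comes fully up below 0.20
- left_press (a joint): how far the left (box +y) latch is pressed down, m: 0 = fully up (open), 0.0025 = caught in the locked position, 0.008 = hard stop. A spring pushes it up with 6 N at 0 to 8.4 N at 0.008
- left_grip (a point): middle of the red T-handle of the left (box +y) latch, on its upright turning axis, 121 mm above the table when open (118.5 locked). The T-handle is a bar 50 mm long (point x), 14 wide, 26 high, on an 18 mm shank; point +x (white mark) is the way the tongue points. Tongue 33 mm from axis to end, 14 wide, 6 thick
- right_turn (a joint): turn of the latch on the right (box -y) of the box, rad, growing clockwise seen from above: 0 = open (tongue along box -x, clear of the cover), 1.57 = locked (tongue towards the box's middle, over the cover's brim), with end stops. Turns only while pressed down 6.5 mm or more; let rise, it catches beyond 1.37 and comes fully up below 0.20
- right_press (a joint): how far the right (box -y) latch is pressed down, m: 0 = fully up (open), 0.0025 = caught in the locked position, 0.008 = hard stop. A spring pushes it up with 6 N at 0 to 8.4 N at 0.008
- right_grip (a point): middle of the red T-handle of the right (box -y) latch, on its upright turning axis, 121 mm above the table when open (118.5 locked). The T-handle is a bar 50 mm long (point x), 14 wide, 26 high, on an 18 mm shank; point +x (white mark) is the way the tongue points. Tongue 33 mm from axis to end, 14 wide, 6 thick
- cover: loose green cover, 0.35 kg, 192 mm square over its 4 mm thick brim, 44 mm high without handle, open below (skirt 162 mm square inside); origin under its centre, level with the brim's underside. Fully home: origin 48 mm above the box's, same axis, x axes parallel (4 mm play each way; half a turn round also fits). Locked tongues stand 6 mm above the brim
- cover_grip (a point): middle of the black handle bar on the cover, 82 mm above the cover's origin: bar 84 mm long (along the cover's x), 12 mm wide, 12 mm high, on two legs near its ends, 32 mm clear above the cover's top
- mat: fixed cork mat 210 mm square, 4 mm thick, on one side of the box, empty; origin under its centre; the cover's resting place
- board: fixed pale wooden board 240 x 220 mm, 6 mm thick, on the other side of the box; origin under its centre; the jars stand on it
- jar1: spice jar, yellow with white cap; may be absent. 0.13 to 0.25 kg; body 50 mm across and 51 mm high, on top a cap 36 mm across and 24 mm high (75 mm in all); origin under its centre, z up its axis
- jar2: spice jar, orange with blue cap; may be absent. 0.13 to 0.25 kg; body 50 mm across and 51 mm high, on top a cap 36 mm across and 24 mm high (75 mm in all); origin under its centre, z up its axis
- jar3: spice jar, amber with yellow cap; may be absent. 0.13 to 0.25 kg; body 50 mm across and 51 mm high, on top a cap 36 mm across and 24 mm high (75 mm in all); origin under its centre, z up its axis
- jar4: spice jar, terracotta with green cap; may be absent. 0.13 to 0.25 kg; body 50 mm across and 51 mm high, on top a cap 36 mm across and 24 mm high (75 mm in all); origin under its centre, z up its axis
- red_cap: small red plastic jar cap, 36 mm across, 12 mm high, lying on the board among the jars; origin under its centre; leave alone
- yellow_cap: yellow screw cap, 66 mm across, 22 mm high, lying on the table between the robot and the box; leave alone
- spoon: spoon with a wooden handle lying flat on the table between the robot and the box; leave alone
- mug: white mug, 76 mm across, 85 mm high, standing beyond the box; leave alone
- bowl: steel bowl, 120 mm across, 50 mm high, standing beyond the box; leave alone
Not all that is in view belongs to the job. What is shaped like the jar1 but purple is not meant.

How it is judged (in metres and radians):
On the way, in this order (a step that is already met when the one before it is completed fails the run):
1. both latches opened: turned back and sprung fully up (value of joint each of left_turn, right_turn below 0.22 rad and value of joint each of left_press, right_press below 0.0018 m), for 0.2 s.
2. the cover lies right way up on the mat, at rest (horizontal distance between cover and mat below 0.04 m and height (world z) of cover below 0.012 m and angle between cover's own z axis and vertical below 0.1 rad and linear speed of cover below 0.03 m/s), for 0.2 s.
3. every jar present stands upright on the floor of the box (x of jar1 in the frame of box between -0.06 and 0.06 m and y of jar1 in the frame of box between -0.06 and 0.06 m and z of each of jar1, jar2, jar3, jar4 in the frame of box below 0.016 m and angle between each of jar1, jar2, jar3, jar4's own z axis and vertical below 0.2 rad and linear speed of each of jar1, jar2, jar3, jar4 below 0.03 m/s and x of jar2 in the frame of box between -0.06 and 0.06 m and y of jar2 in the frame of box between -0.06 and 0.06 m and x of jar3 in the frame of box between -0.06 and 0.06 m and y of jar3 in the frame of box between -0.06 and 0.06 m and x of jar4 in the frame of box between -0.06 and 0.06 m and y of jar4 in the frame of box between -0.06 and 0.06 m), for 0.2 s.
4. the cover is back fully home on the box, the latches still open (all of step 1 and horizontal distance between cover and box below 0.008 m and z of cover in the frame of box below 0.052 m and angle between cover's own z axis and vertical below 0.05 rad and linear speed of cover below 0.03 m/s), for 0.2 s.
5. both latches pressed, turned and caught (value of joint each of left_turn, right_turn above 1.33 rad and value of joint each of left_press, right_press below 0.004 m), for 0.2 s.
At the end, for the whole second after the job is handed in: Every jar present stands upright (0.2 rad) on the box floor; cover home: within 8 mm of the box axis, brim within 4 mm of the ledge, level (0.05 rad); both latches turned beyond 1.33 rad and caught (risen to under 4 mm down); all at rest (all of step 3 and all of step 5 and horizontal distance between cover and box below 0.008 m and z of cover in the frame of box below 0.052 m and angle between cover's own z axis and vertical below 0.05 rad and linear speed of cover below 0.03 m/s); the robot touches nothing.
It fails at once if the left latch is forced round without being pressed down (value of joint left_turn between 0.4 and 1.2 rad and value of joint left_press below 0.004 m).
It fails at once if the right latch is forced round without being pressed down (value of joint right_turn between 0.4 and 1.2 rad and value of joint right_press below 0.004 m).
It fails at once if a cap, the spoon, the mug or the bowl is pushed more than 50 mm from its place (distance of any of red_cap, yellow_cap, spoon, mug, bowl from where it was at the start of the episode above 0.05 m).
Of jar1, jar2, jar3, jar4 only 2 to 4 are there at a start; the rules pass over those that are not, and their reading is None.
At some moment in a run one of jar1, jar2, jar3, jar4 may be knocked a few centimetres aside while the robot is not near it.
It also fails if it takes over 208 s, if anything falls off the work surface, if the arm or the gripper's body presses on something with over 40 N, if the wrist force passes 120 N, or if a joint passes its speed limit or range.

## Working session

There is one attempt and no reset: what is moved stays moved. The work goes in short steps, Python scripts to look and compute and a tool call to move; the robot and the scene stay as the last step left them, time stands still between calls to the robot, and variables do not carry over. Pictures are saved under pics/ and viewed, at most 17 in all, crops included, and the job is handed in when it is done.

Besides the shell and the picture viewer there is one more tool, called after "Call:" as a command line: name --pt "numbers of a row" for each row, then --argument value for the rest. send_rows: Moves the arm, as the interface text tells. Its arguments: {"type":"object","properties":{"moves":{"type":"array","items":{"type":"array","items":{"type":"number"}}},"fingers":{"type":"number"},"squeeze":{"type":"number"}},"required":["moves"]}

```bash
ls; mkdir -p pics
cat > h.py <<'E'
import numpy as np, cv2
from plant import env, imaging, order
from scipy.spatial.transform import Rotation as R
def snap(n,f,crop=None,s=1):
    d=imaging.get_image(n); im=d["pixels"]
    np.savez('pics/'+f+'.npz',**{k:np.array(d[k]) for k in("K","rvec","tvec","pixels")})
    if crop: im=im[crop[1]:crop[3],crop[0]:crop[2]]
    cv2.imwrite('pics/'+f+'.png',cv2.resize(im,None,fx=s,fy=s,interpolation=cv2.INTER_CUBIC)); return d
def ray(f,u,v,z):
    d=np.load('pics/'+f+'.npz'); Rm=cv2.Rodrigues(d["rvec"])[0]; t=d["tvec"].reshape(3)
    c=-Rm.T@t; r=Rm.T@np.linalg.inv(d["K"])@np.array([u,v,1.]); return c+r*(z-c[2])/r[2]
def proj(f,p):
    d=np.load('pics/'+f+'.npz'); return cv2.projectPoints(np.array(p,float).reshape(-1,1,3),d["rvec"],d["tvec"],d["K"],None)[0].reshape(-1,2)
def rel(p,turn=None,s=None):
    "target TCP xyz -> tool shift cm"
    s=env.observe(); M=R.from_euler('xyz',s["ee_rot"],degrees=True).as_matrix()
    return (M.T@(np.array(p)-s["tcp_pos"])*100).round(2)
E
python3 - <<'E'
from h import *
s=env.observe(); print(s)
for n in("top","side"):
    d=snap(n,n+'0',s=1.5); print(n,-cv2.Rodrigues(d["rvec"])[0].T@d["tvec"].reshape(3))
E
```

```text
pics
{'time': 0.0, 'joint_pos': array([-6.52032199e+01,  1.38317432e+01,  2.11954929e-01,  7.65019311e+01,
       -3.30852654e-03,  9.00001550e+01]), 'qvel': array([-0.00347101,  0.10962624,  0.1137157 , -0.00313924,  0.10457544,
        0.04814018]), 'tau': array([ 1.42580244e-03, -3.72320223e+01,  2.52407008e+01,  1.72856235e-02,
        1.71381653e-04,  3.21037639e-06]), 'tcp_pos': array([ 0.20941248, -0.45331882,  0.23040522]), 'ee_rot': array([-1.79878281e+02,  3.30884831e-03,  2.47966321e+01]), 'ft_force': array([-0.66271882, -0.17818637, -0.14984732]), 'moment': array([-0.00746566,  0.04212087, -0.03679347]), 'gripper_force': 0.0, 'opening': 0.08559549789471044}
top [0.24493939 0.07797149 1.57643301]
side [ 0.08478328 -1.12040293  1.22891341]
```

View pics/top0.png

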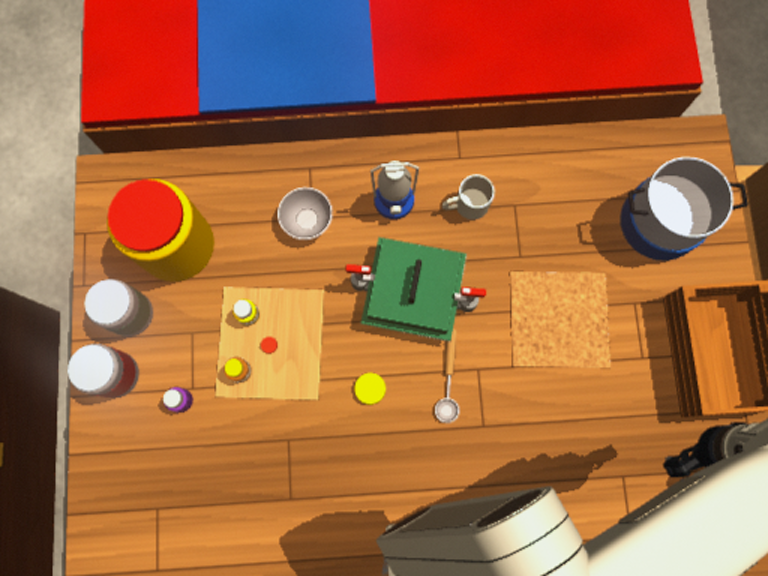

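View pics/side0.png

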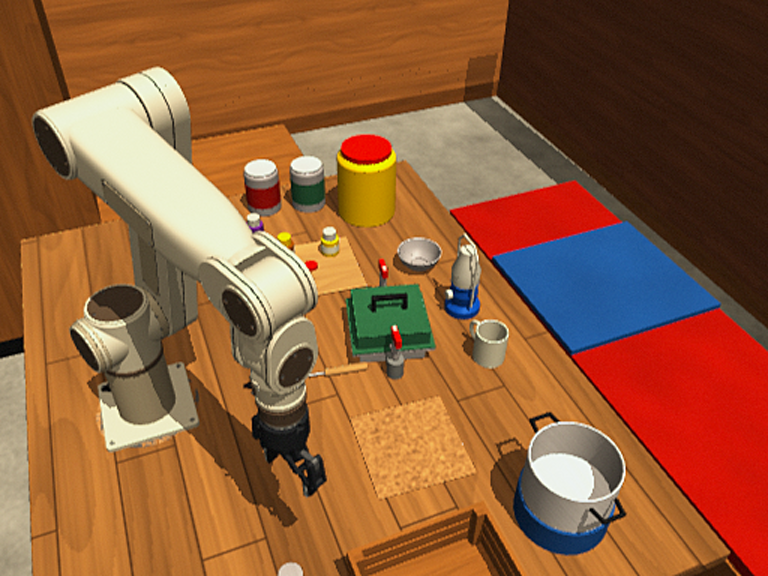

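Top view: box at about (415,287)/1.5, latches at (357,270) and (475,295), mat (560,318), board (270,343), jars at (244,311) and (233,369), and a purple decoy at (177,400). I'll enlarge this.

Run:
```python
from h import *
d=np.load('pics/top0.npz')
im=d["pixels"]
cv2.imwrite('pics/c1.png',cv2.resize(im[155:235,220:335],None,fx=6.9,fy=6.9,interpolation=cv2.INTER_CUBIC))
cv2.imwrite('pics/c2.png',cv2.resize(im[185:275,140:260],None,fx=6.5,fy=6.5,interpolation=cv2.INTER_CUBIC))
```

```text
(no output)
```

View pics/c1.png

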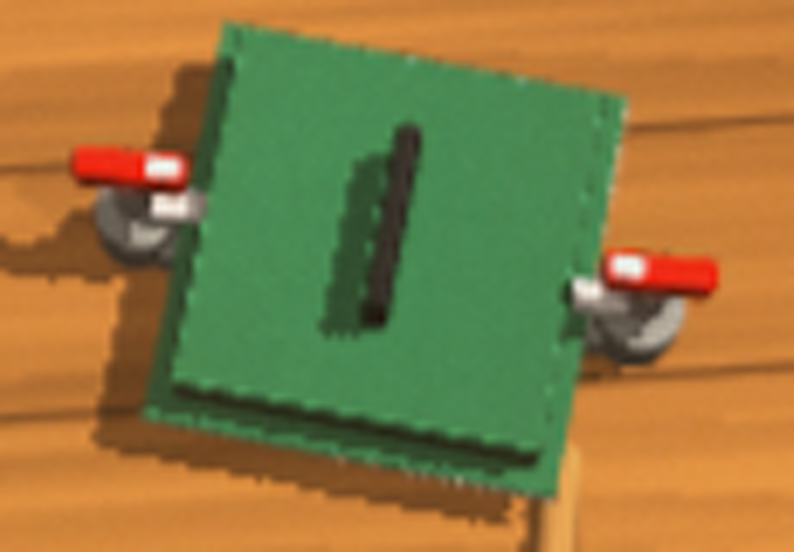

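View pics/c2.png

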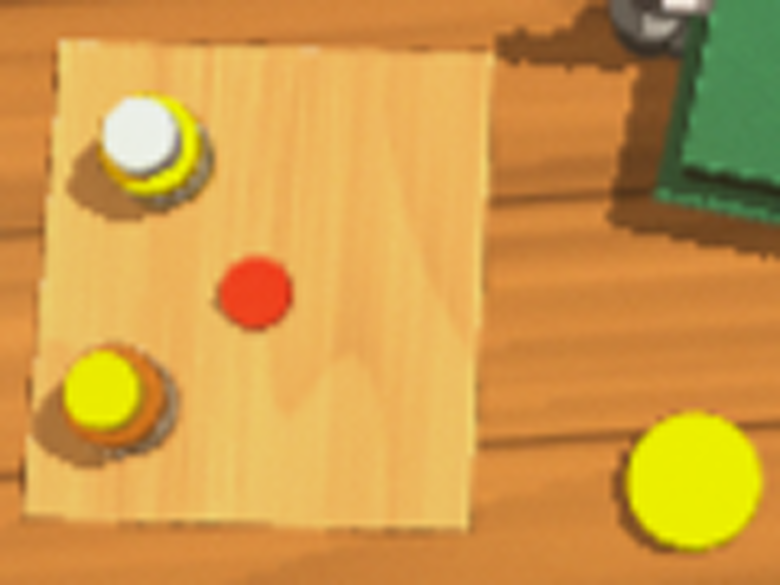

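Run:
```python
from h import *
def c1(U,V,z): return ray('top0',(U+.5)/6.9-.5+220,(V+.5)/6.9-.5+155,z)
def c2(U,V,z): return ray('top0',(U+.5)/6.5-.5+140,(V+.5)/6.5-.5+185,z)
def full(U,V,z): return ray('top0',(U+.5)/1.5-.5,(V+.5)/1.5-.5,z)
br=np.array([c1(*p,.052) for p in((225,22),(627,97),(556,497),(147,417))]);print('cover',br.mean(0),[np.linalg.norm(br[i]-br[i-1]) for i in range(4)])
a=br[0]-br[3]+br[1]-br[2];print('yaw',np.degrees(np.arctan2(a[1],a[0])))
L=c1(131,166,.122);Rr=c1(662,272,.122);print('L',L,'R',Rr,(L+Rr)/2);q=L-Rr;print(np.linalg.norm(q),np.degrees(np.arctan2(-q[0],q[1])))
h=c1(407,125,.136),c1(373,326,.136);print('hd',h,(h[0]+h[1])/2); q=h[0]-h[1];print(np.degrees(np.arctan2(q[1],q[0])))
print('jar1',c2(141,134,.081),'jar3',c2(102,390,.081),'redcap',c2(256,292,.018),'ycap',c2(694,481,.022))
m=np.array([full(*p,.004) for p in((511,272),(607,271),(610,366),(512,365))]);print('mat',m.mean(0),m)
b=np.array([c2(*p,.006) for p in((60,40),(493,52),(468,528),(24,514))]);print('board',b.mean(0))
print('spoon',full(447,410,0),full(453,340,0),'bowl',full(305,216,.03),'mug',full(476,198,.08))
```

```text
cover [0.57454522 0.00229201 0.052     ] [np.float64(0.19044360743420485), np.float64(0.19064664097881018), np.float64(0.19105270059406182), np.float64(0.18929764467392587)]
yaw -14.635389827784385
L [0.60747452 0.11640087 0.122     ] R [ 0.54400327 -0.11332334  0.122     ] [0.57573889 0.00153876 0.122     ]
0.23833130308124764 -15.445116273245985
hd (array([ 0.61434551, -0.00593876,  0.136     ]), array([0.525685  , 0.01555675, 0.136     ])) [0.57001525 0.00480899 0.136     ]
-13.628252433758744
jar1 [0.54910221 0.36163938 0.081     ] jar3 [0.42811899 0.38280746 0.081     ] redcap [0.47901372 0.31898521 0.018     ] ycap [0.37220078 0.10961314 0.022     ]
mat [ 0.4971199  -0.30993424  0.004     ] [[ 0.6057577  -0.21482139  0.004     ]
 [ 0.59387201 -0.42498982  0.004     ]
 [ 0.38641629 -0.40400878  0.004     ]
 [ 0.40243361 -0.19591697  0.004     ]]
board [0.48681765 0.31800601 0.006     ]
spoon [ 0.31732722 -0.04990617  0.        ] [ 0.46496319 -0.07535437  0.        ] bowl [0.75621376 0.22844021 0.03      ] mug [ 0.75521173 -0.14287074  0.08      ]
```

Run:
```python
from h import *
print(rel([.544,-.113,.20]), 24.8+105.2, np.radians(130))
```

```text
[ 44.64 -16.86   3.08] 130.0 2.2689280275926285
```

Call:
send_rows --pt "4.5 -1.7 0.3 0.15" --pt "9 -3.4 0.6 0.3" --pt "13.5 -5.1 0.9 0.45" --pt "18 -6.8 1.2 0.6" --pt "22.3 -8.5 1.5 0.75" --pt "26.8 -10.1 1.8 0.9" --pt "31.3 -11.8 2.1 1.05" --pt "35.8 -13.5 2.5 1.2" --pt "40 -15.2 2.8 1.35" --pt "44.6 -16.9 3.1 1.5" --pt "44.6 -16.9 3.1 1.65" --pt "44.6 -16.9 3.1 1.8" --pt "44.6 -16.9 3.1 1.95" --pt "44.6 -16.9 3.1 2.1" --pt "44.6 -16.9 3.1 2.27" --pt "44.6 -16.9 3.1 2.27" --pt "44.6 -16.9 3.1 2.27" --pt "44.6 -16.9 3.1 2.27" --pt "44.6 -16.9 3.1 2.27"

```text
time: 2.0
tcp_pos: [0.2271, -0.3237, 0.2018]
ee_rot: [-163.9, 4.5, -67.2]
ft_force: [0.6, -0.3, 0.2]
opening: 0.0854
gripper_force: 0.0
```

Run:
```python
from h import *
d=snap('wrist','w1',s=1.5);s=env.observe(); print(s["tcp_pos"],s["ee_rot"],s["joint_pos"],-cv2.Rodrigues(d["rvec"])[0].T@d["tvec"].reshape(3))
```

```text
[ 0.22388515 -0.32231394  0.2014923 ] [-164.01242968    4.71150906  -67.457449  ] [-67.51070308   5.76642327 -16.07361821  72.88667153  15.98318906
 179.94479165] [ 0.22408625 -0.42038187  0.33245725]
```

View pics/w1.png

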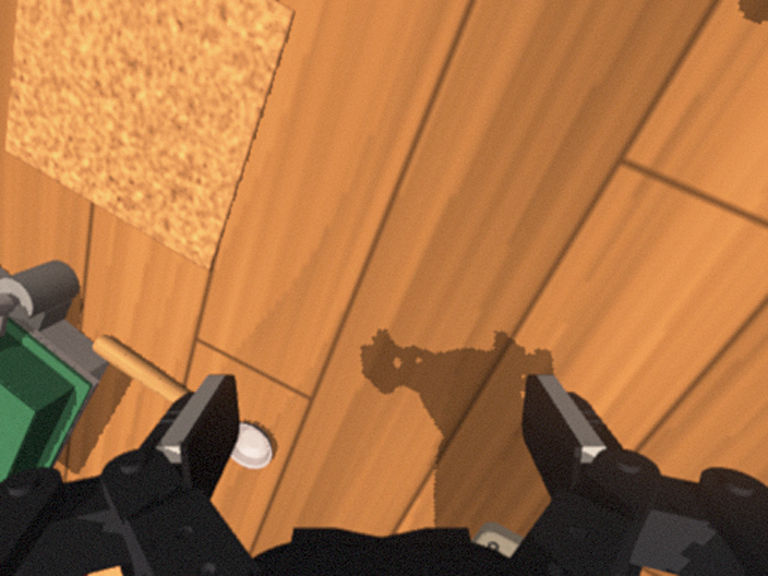

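The picture shows only the mat and spoon: the last joint hit its limit and the tool tilted. The yaw has to go the other way, so I'll back off.

Call:
send_rows --pt "0 0 0 -0.15" --pt "0 0 0 -0.3" --pt "0 0 0 -0.45" --pt "0 0 0 -0.6" --pt "0 0 0 -0.6"

```text
time: 2.55
tcp_pos: [0.2282, -0.3236, 0.202]
ee_rot: [-164.1, -5.2, -34.1]
ft_force: [0.0, -0.3, -0.4]
opening: 0.0855
gripper_force: 0.0
```

Run:
```python
from h import *
s=env.observe(); print(s["tcp_pos"],s["ee_rot"],s["joint_pos"])
```

```text
[ 0.22818141 -0.32356677  0.20202548] [-164.09675675   -5.24908904  -34.05534696] [-67.09754243   5.96849661 -15.77372264  72.77450031  16.12126386
 145.5841259 ]
```

Run:
```python
from h import *
s=env.observe(); M=R.from_euler('xyz',s["ee_rot"],degrees=True).as_matrix(); z=M[:,2]
a=np.radians(s["joint_pos"][0]); rad=np.array([np.cos(a),np.sin(a),0]);az=np.array([-np.sin(a),np.cos(a),0])
print(z, 'radial',np.degrees(np.arcsin(z@rad)),'azim',np.degrees(np.arcsin(z@az)))
q=s["joint_pos"];print(q[1]-q[2]+q[3],q[1]+q[2]+q[3])
```

```text
[ 0.22634054  0.1777489  -0.95769269] radial -4.338757553239528 azim 16.121263859779535
94.51671956149016 62.969274278101466
```

Run:
```python
from h import *
print(rel([.29,-.355,.30]))
```

```text
[ 7.75 -3.33 -8.54]
```

Call:
send_rows --pt "2 -0.8 -2 -0.14" --pt "4 -1.6 -4.2 -0.28" --pt "6 -2.5 -6.4 -0.42" --pt "7.7 -3.3 -8.5 -0.56" --pt "7.7 -3.3 -8.5 -0.7" --pt "7.7 -3.3 -8.5 -0.84" --pt "7.7 -3.3 -8.5 -0.98" --pt "7.7 -3.3 -8.5 -1.12" --pt "7.7 -3.3 -8.5 -1.26" --pt "7.7 -3.3 -8.5 -1.4" --pt "7.7 -3.3 -8.5 -1.54" --pt "7.7 -3.3 -8.5 -1.68" --pt "7.7 -3.3 -8.5 -1.82" --pt "7.7 -3.3 -8.5 -1.96" --pt "7.7 -3.3 -8.5 -2.1" --pt "7.7 -3.3 -8.5 -2.24" --pt "7.7 -3.3 -8.5 -2.38" --pt "7.7 -3.3 -8.5 -2.52" --pt "7.7 -3.3 -8.5 -2.66" --pt "7.7 -3.3 -8.5 -2.8"

```text
time: 4.55
tcp_pos: [0.2896, -0.3549, 0.2995]
ee_rot: [163.3, -0.3, 127.3]
ft_force: [0.9, 0.0, -0.2]
opening: 0.0853
gripper_force: 0.0
```

Call:
send_rows --pt "0 0 0 -0.14" --pt "0 0 0 -0.28" --pt "0 0 0 -0.42" --pt "0 0 0 -0.56" --pt "0 0 0 -0.7" --pt "0 0 0 -0.84" --pt "0 0 0 -0.98" --pt "0 0 0 -1.12" --pt "0 0 0 -1.26" --pt "0 0 0 -1.4" --pt "0 0 0 -1.54" --pt "0 0 0 -1.68" --pt "0 0 0 -1.82" --pt "0 0 0 -1.96" --pt "0 0 0 -2.1" --pt "0 0 0 -2.24" --pt "0 0 0 -2.38" --pt "0 0 0 -2.52" --pt "0 0 0 -2.66" --pt "0 0 0 -2.8"

```text
time: 6.55
tcp_pos: [0.2896, -0.3549, 0.2995]
ee_rot: [-164.3, 5.8, -71.5]
ft_force: [0.0, 0.6, -0.7]
opening: 0.0851
gripper_force: 0.0
```

```bash
cat >> h.py <<'E'
def tilt():
    s=env.observe(); M=R.from_euler('xyz',s["ee_rot"],degrees=True).as_matrix(); z=M[:,2]
    a=np.radians(s["joint_pos"][0]); rad=np.array([np.cos(a),np.sin(a),0]);az=np.array([-np.sin(a),np.cos(a),0])
    print('radial',np.degrees(np.arcsin(z@rad)).round(2),'azim',np.degrees(np.arcsin(z@az)).round(2),s["tcp_pos"].round(4),s["joint_pos"].round(1),s["ee_rot"].round(2),z.round(3))
E
python3 -c "from h import *;tilt()"
```

```text
radial -2.8 azim 16.47 [ 0.2896 -0.3549  0.2995] [ -61.6    9.3    2.9   86.5   16.5 -169.7] [-164.28    5.78  -71.53] [ 0.226  0.178 -0.958]
```

Call:
send_rows --pt "0 0 0 -0.1" --pt "0 0 0 -0.2" --pt "0 0 0 -0.3" --pt "0 0 0 -0.4" --pt "0 0 0 -0.4"

```text
time: 7.05
tcp_pos: [0.3355, -0.3205, 0.2997]
ee_rot: [-165.5, -0.6, -53.3]
ft_force: [-1.0, -0.1, 0.4]
opening: 0.0856
gripper_force: 0.0
```

```bash
python3 -c "from h import *;tilt()"
```

```text
radial 0.65 azim 14.49 [ 0.3355 -0.3205  0.2997] [ -53.1    7.4    1.1   83.    14.5 -179.8] [-165.51   -0.61  -53.35] [ 0.207  0.141 -0.968]
```

Call:
send_rows --pt "0 2 0 -0.12" --pt "0 4 0 -0.24" --pt "0 6 0 -0.36" --pt "0 8 0 -0.48" --pt "0 10 0 -0.6" --pt "0 10 0 -0.6"

```text
time: 7.65
tcp_pos: [0.3927, -0.2097, 0.2791]
ee_rot: [-173.2, -7.4, -33.0]
ft_force: [-0.2, 0.3, -0.7]
opening: 0.0857
gripper_force: 0.0
```

```bash
python3 -c "from h import *;tilt()"
```

```text
radial 7.34 azim 6.81 [ 0.3927 -0.2097  0.2791] [ -32.7    0.5   -8.8   73.3    6.8 -179.8] [-173.16   -7.36  -32.96] [ 0.172  0.031 -0.985]
```

Run:
```python
from h import *
for a in(-70,-110): print(rel(.43*np.array([np.cos(np.radians(a)),np.sin(np.radians(a)),.3/.43])))
```

```text
[-9.69 29.06 -6.87]
[-34.16  44.57 -11.92]
```

Call:
send_rows --pt "0 0 0 0.14" --pt "0 0 0 0.28" --pt "-2 5 -1.4 0.42" --pt "-4 10 -2.8 0.56" --pt "-6 15 -4 0.7" --pt "-7.5 20 -5 0.84" --pt "-9 25 -6 0.98" --pt "-9.7 29 -6.9 1.12" --pt "-14 32 -8 1.26" --pt "-18 34 -9 1.35" --pt "-22 37 -9.6 1.35" --pt "-26 39 -10.3 1.35" --pt "-30 42 -11 1.35" --pt "-34 44.5 -11.9 1.35" --pt "-34 44.5 -11.9 1.35"

```text
time: 9.15
tcp_pos: [-0.1237, -0.4158, 0.2994]
ee_rot: [-172.7, 5.1, -111.9]
ft_force: [0.5, 0.1, -0.5]
opening: 0.0855
gripper_force: 0.0
```

```bash
python3 -c "from h import *;tilt()"
```

```text
radial -5.02 azim 7.33 [-0.1237 -0.4158  0.2994] [-111.7    9.     3.8   89.8    7.3 -179.8] [-172.69    5.08 -111.88] [ 0.151  0.034 -0.988]
```

Now I'll push against the limit again, as before.

Call:
send_rows --pt "0 2 0 -0.12" --pt "0 4 0 -0.24" --pt "0 6 0 -0.36" --pt "0 8 0 -0.48" --pt "0 10 0 -0.6" --pt "0 10 0 -0.6"

```text
time: 9.75
tcp_pos: [0.0076, -0.4027, 0.2896]
ee_rot: [-178.0, 1.3, -90.6]
ft_force: [0.6, 0.5, -0.6]
opening: 0.0852
gripper_force: 0.0
```

```bash
python3 -c "from h import *;tilt()"
```

```text
radial -1.33 azim 2.03 [ 0.0076 -0.4027  0.2896] [ -90.4    2.6   -4.3   84.4    2.  -179.8] [-177.98    1.34  -90.62] [ 0.036  0.023 -0.999]
```

Call:
send_rows --pt "0 2 0 -0.12" --pt "0 4 0 -0.24" --pt "0 4.5 0 -0.27" --pt "0 4.5 0 -0.27"

```text
time: 10.15
tcp_pos: [0.0745, -0.3819, 0.2883]
ee_rot: [179.6, 0.8, -78.8]
ft_force: [-0.3, -0.3, -0.6]
opening: 0.0857
gripper_force: 0.0
```

```bash
python3 -c "from h import *;tilt()"
```

```text
radial -0.84 azim -0.39 [ 0.0745 -0.3819  0.2883] [ -78.7    0.7   -6.5   83.7   -0.4 -179.8] [179.61   0.84 -78.81] [-0.01   0.013 -1.   ]
```

Run:
```python
from h import *
print(rel([.544,-.113,.22]), np.radians(360-78.8-74.8))
```

```text
[-17.16 -51.32   6.74] 3.602359576116296
```

Call:
send_rows --pt "0 0 0 0.14" --pt "0 0 0 0.28" --pt "0 0 0 0.42" --pt "0 -4 0 0.56" --pt "-1 -8 0 0.7" --pt "-2 -12 0 0.84" --pt "-4 -16 0 0.98" --pt "-5 -20 0 1.12" --pt "-7 -24 0 1.26" --pt "-8 -28 1 1.4" --pt "-10 -32 2 1.54" --pt "-11 -36 3 1.68" --pt "-13 -40 4 1.82" --pt "-14 -44 5 1.96" --pt "-16 -48 6 2.1" --pt "-17.2 -51.3 6.7 2.24" --pt "-17.2 -51.3 6.7 2.38" --pt "-17.2 -51.3 6.7 2.52" --pt "-17.2 -51.3 6.7 2.66" --pt "-17.2 -51.3 6.7 2.8"

```text
time: 12.15
tcp_pos: [0.5423, -0.1152, 0.2192]
ee_rot: [-179.9, -1.0, 125.2]
ft_force: [-0.3, 0.2, -0.3]
opening: 0.0854
gripper_force: 0.0
```

Call:
send_rows --pt "0 0 0 0.14" --pt "0 0 0 0.28" --pt "0 0 0 0.42" --pt "0 0 0 0.56" --pt "0 0 0 0.7" --pt "0 0 0 0.8" --pt "0 0 0 0.8"

```text
time: 12.85
tcp_pos: [0.5422, -0.1155, 0.2195]
ee_rot: [-179.2, -0.6, 79.7]
ft_force: [0.3, 0.6, -0.9]
opening: 0.0855
gripper_force: 0.0
```

```bash
python3 -c "
from h import *;tilt();snap('wrist','w2',s=1.5)"
```

```text
radial -0.78 azim 0.58 [ 0.5422 -0.1155  0.2195] [-12.3  20.9   8.4  78.2   0.6  87.9] [-179.24   -0.6    79.73] [-0.011  0.013 -1.   ]
```

View pics/w2.png

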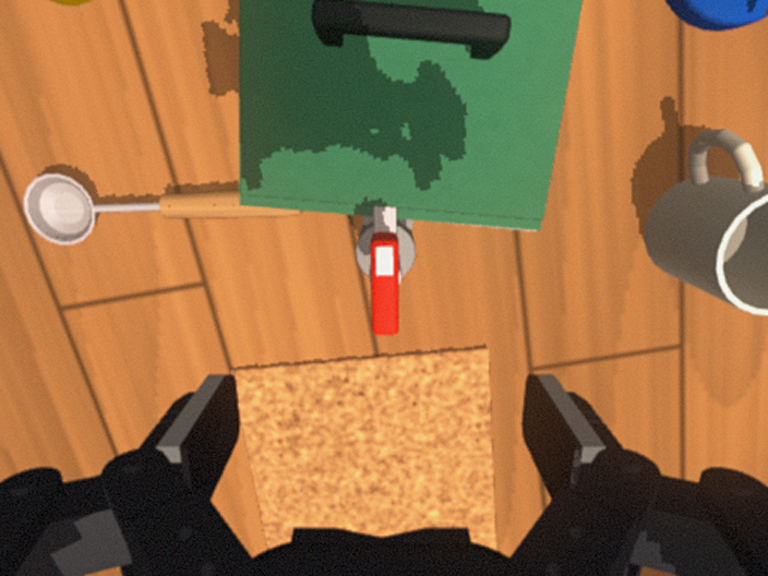

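Run:
```python
from h import *
y=np.radians(-15.2); b=np.array([[np.cos(y),-np.sin(y)],[np.sin(y),np.cos(y)]])
c=np.array([.575,.0018])
def P(x,yy,z): return np.r_[c+b@[x,yy],z]
def show(p): print((proj('w2',p)*1.5+.25).round(0).tolist())
print('hand top');show([P(sx*.007,-.119+sy*.025,.1315) for sx,sy in((-1,1),(1,1),(1,-1),(-1,-1))])
print('tongue end');show([P(sx*.007,-.119+.033,.061) for sx in(-1,1)])
print('cover brim near corners');show([P(sx*.096,-.096,.052) for sx in(-1,1)])
print('cover handle top');show([P(sx*.042,sy*.006,.136) for sx in(-1,1) for sy in(1,-1)])
print('ped bottom');show([P(0,-.119,.05)])
```

```text
hand top
[[376.0, 238.0], [405.0, 241.0], [395.0, 337.0], [368.0, 335.0]]
tongue end
[[380.0, 203.0], [403.0, 205.0]]
cover brim near corners
[[239.0, 204.0], [539.0, 231.0]]
cover handle top
[[311.0, -6.0], [310.0, 27.0], [514.0, 13.0], [509.0, 45.0]]
ped bottom
[[386.0, 252.0]]
```

The picture shows the right handle, middle at (386,286), in line with the fingers. The predicted box corners agree with the image to within 2 px. Descend and grip.

```bash
python3 -c "
from h import *;print(rel([.5438,-.113,.0995]))"
```

```text
[ 0.14  0.26 12.  ]
```

Call:
send_rows --pt "0.1 0.3 3 0" --pt "0.1 0.3 6 0" --pt "0.1 0.3 8.5 0" --pt "0.1 0.3 10.5 0" --pt "0.1 0.3 12 0" --pt "0.1 0.3 12 0" --pt "0.1 0.3 12 0"

```text
time: 13.6
tcp_pos: [0.5443, -0.1135, 0.0998]
ee_rot: [-179.3, -0.6, 79.8]
ft_force: [0.1, -0.6, 0.5]
opening: 0.0854
gripper_force: 0.0
```

Call:
send_rows --pt "0 0 0 0" --pt "0 0 0 0" --pt "0 0 0 0" --pt "0 0 0 0" --pt "0 0 0 0" --pt "0 0 0 0" --pt "0 0 0 0" --pt "0 0 0 0" --fingers 1 --squeeze 50

```text
time: 14.4
tcp_pos: [0.544, -0.1133, 0.1003]
ee_rot: [-179.3, -0.6, 79.8]
ft_force: [-3.6, 0.9, 6.2]
opening: 0.015
gripper_force: 48.8
```

Call:
send_rows --pt "0 0 0.3 0" --pt "0 0 0.6 0" --pt "0 0 0.65 0" --pt "0 0 0.65 0" --pt "0 0 0.65 0"

```text
time: 14.9
tcp_pos: [0.5443, -0.1134, 0.0947]
ee_rot: [-179.3, -0.6, 79.8]
ft_force: [-2.8, 0.5, 10.3]
opening: 0.0145
gripper_force: 49.2
```

Call:
send_rows --pt "0 0 0.1 0" --pt "0 0 0.2 0" --pt "0 0 0.2 0" --pt "0 0 0.2 0"

```text
time: 15.3
tcp_pos: [0.5448, -0.1134, 0.0946]
ee_rot: [-179.5, -0.6, 79.8]
ft_force: [-6.5, 0.9, 17.9]
opening: 0.015
gripper_force: 50.2
```

Call:
send_rows --pt "0 0 0 -0.12" --pt "0 0 0 -0.24" --pt "0 0 0 -0.36" --pt "0 0 0 -0.48" --pt "0 0 0 -0.6" --pt "0 0 0 -0.72" --pt "0 0 0 -0.84" --pt "0 0 0 -0.96" --pt "0 0 0 -1.08" --pt "0 0 0 -1.2" --pt "0 0 0 -1.32" --pt "0 0 0 -1.44" --pt "0 0 0 -1.48" --pt "0 0 0 -1.48"

```text
time: 16.7
tcp_pos: [0.5454, -0.1133, 0.0946]
ee_rot: [179.4, -0.5, 164.7]
ft_force: [-5.8, 1.8, 17.9]
opening: 0.0149
gripper_force: 50.0
```

Call:
send_rows --pt "0 0 -0.3 0" --pt "0 0 -0.6 0" --pt "0 0 -0.9 0" --pt "0 0 -1 0" --pt "0 0 -1 0"

```text
time: 17.2
tcp_pos: [0.5447, -0.1131, 0.1023]
ee_rot: [179.4, -0.7, 164.6]
ft_force: [-1.8, 1.5, 5.3]
opening: 0.0149
gripper_force: 48.9
```

Call:
send_rows --pt "0 0 0 0" --pt "0 0 0 0" --pt "0 0 0 0" --pt "0 0 0 0" --pt "0 0 -3 0" --pt "0 0 -6 0" --pt "0 0 -9 0" --pt "0 0 -12 0" --pt "0 0 -12 0" --fingers 0.2

```text
time: 18.1
tcp_pos: [0.5484, -0.1155, 0.226]
ee_rot: [179.5, -0.2, 164.6]
ft_force: [0.7, 0.2, -0.2]
opening: 0.0341
gripper_force: 0.0
```

```bash
python3 -c "
from h import *;tilt();print(rel([.6062,.1166,.222]))"
```

```text
radial -0.21 azim 0.56 [ 0.5484 -0.1155  0.226 ] [-12.2  21.    9.5  78.7   0.6   3.2] [179.45  -0.24 164.61] [-0.002  0.01  -1.   ]
[ 0.58 23.91  0.63]
```

Call:
send_rows --pt "0.1 3 0 0.12" --pt "0.1 7 0 0.24" --pt "0.2 11 0 0.36" --pt "0.3 15 0.2 0.48" --pt "0.4 19 0.4 0.6" --pt "0.5 22 0.6 0.72" --pt "0.6 23.9 0.6 0.84" --pt "0.6 23.9 0.6 0.96" --pt "0.6 23.9 0.6 1.08" --pt "0.6 23.9 0.6 1.2" --pt "0.6 23.9 0.6 1.32" --pt "0.6 23.9 0.6 1.44" --pt "0.6 23.9 0.6 1.5" --pt "0.6 23.9 0.6 1.5"

```text
time: 19.5
tcp_pos: [0.6029, 0.1171, 0.2162]
ee_rot: [-179.2, -0.5, 78.7]
ft_force: [1.3, -1.0, -0.4]
opening: 0.0343
gripper_force: 0.0
```

```bash
python3 -c "
from h import *;tilt();snap('wrist','w3',s=1.5)
y=np.radians(-15.2); b=np.array([[np.cos(y),-np.sin(y)],[np.sin(y),np.cos(y)]])
c=np.array([.575,.0018])
def P(x,yy,z): return np.r_[c+b@[x,yy],z]
def show(p): print((proj('w3',p)*1.5+.25).round(0).tolist())
show([P(sx*.007,.119+sy*.025,.1315) for sx,sy in((-1,1),(1,1),(1,-1),(-1,-1))])
show([P(sx*.096,.096,.052) for sx in(-1,1)])
print(rel([.6062,.1166,.0995]))
"
```

```text
radial -0.56 azim 0.8 [0.6029 0.1171 0.2162] [ 10.6  27.9  18.5  81.2   0.8 111.9] [-179.18   -0.54   78.67] [-0.012  0.012 -1.   ]
[[380.0, 245.0], [409.0, 247.0], [401.0, 344.0], [373.0, 342.0]]
[[242.0, 281.0], [533.0, 301.0]]
[-0.1   0.49 11.69]
```

View pics/w3.png

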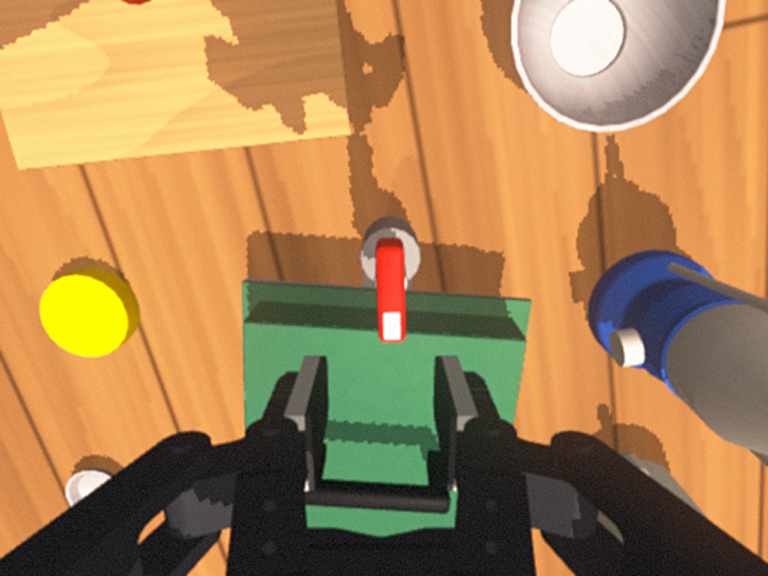

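The picture shows the left handle, middle about (391,290), in line with the fingers and as predicted. The bottle is clear.

Call:
send_rows --pt "-0.1 0.5 0 0" --pt "-0.1 0.5 3 0" --pt "-0.1 0.5 6 0" --pt "-0.1 0.5 8.5 0" --pt "-0.1 0.5 10.5 0" --pt "-0.1 0.5 11.7 0" --pt "-0.1 0.5 11.7 0" --pt "-0.1 0.5 11.7 0"

```text
time: 20.35
tcp_pos: [0.6073, 0.1167, 0.1009]
ee_rot: [-179.3, -0.6, 78.7]
ft_force: [-0.3, -0.4, 0.3]
opening: 0.0342
gripper_force: 0.0
```

Call:
send_rows --pt "0 0 0 0" --pt "0 0 0 0" --pt "0 0 0 0" --pt "0 0 0 0" --pt "0 0 0 0" --pt "0 0 0 0" --fingers 1 --squeeze 50

```text
time: 20.95
tcp_pos: [0.6072, 0.117, 0.1022]
ee_rot: [-179.4, -0.6, 78.7]
ft_force: [-2.7, 0.6, 5.5]
opening: 0.0143
gripper_force: 48.8
```

Call:
send_rows --pt "0 0 0.3 0" --pt "0 0 0.6 0" --pt "0 0 0.8 0" --pt "0 0 0.8 0" --pt "0 0 0.8 0"

```text
time: 21.45
tcp_pos: [0.6078, 0.1172, 0.0965]
ee_rot: [-179.5, -0.7, 78.7]
ft_force: [-4.7, -0.9, 14.7]
opening: 0.0144
gripper_force: 49.9
```

Call:
send_rows --pt "0 0 0.1 0" --pt "0 0 0.1 -0.12" --pt "0 0 0.1 -0.24" --pt "0 0 0.1 -0.36" --pt "0 0 0.1 -0.48" --pt "0 0 0.1 -0.6" --pt "0 0 0.1 -0.72" --pt "0 0 0.1 -0.84" --pt "0 0 0.1 -0.96" --pt "0 0 0.1 -1.08" --pt "0 0 0.1 -1.2" --pt "0 0 0.1 -1.32" --pt "0 0 0.1 -1.44" --pt "0 0 0.1 -1.5" --pt "0 0 0.1 -1.5"

```text
time: 22.95
tcp_pos: [0.608, 0.117, 0.0964]
ee_rot: [179.3, -0.5, 164.6]
ft_force: [-6.2, -2.0, 18.8]
opening: 0.0148
gripper_force: 50.3
```

Call:
send_rows --pt "0 0 -0.3 0" --pt "0 0 -0.6 0" --pt "0 0 -0.9 0" --pt "0 0 -1 0" --pt "0 0 -1 0"

```text
time: 23.45
tcp_pos: [0.6072, 0.1169, 0.1034]
ee_rot: [179.4, -0.7, 164.6]
ft_force: [-3.0, -0.0, 5.5]
opening: 0.0145
gripper_force: 48.9
```

Call:
send_rows --pt "0 0 0 0" --pt "0 0 0 0" --pt "0 0 0 0" --pt "0 0 0 0" --pt "0 0 -3 0" --pt "0 0 -6 0" --pt "0 0 -9 0" --pt "0 0 -12 0" --pt "0 0 -12 0" --fingers 0.2

```text
time: 24.35
tcp_pos: [0.6107, 0.1156, 0.2267]
ee_rot: [179.2, -0.3, 164.6]
ft_force: [0.3, -0.2, -0.0]
opening: 0.0345
gripper_force: 0.0
```

```bash
python3 -c "
from h import *;tilt();snap('top','t2',(220,155,335,235),6.9);print(rel([.5735,.0022,.20]))"
```

```text
radial 0.09 azim 0.8 [0.6107 0.1156 0.2267] [10.3 28.  20.3 82.2  0.8 25.7] [179.24  -0.27 164.61] [-0.001  0.014 -1.   ]
[  0.46 -11.9    2.27]
```

View pics/t2.png

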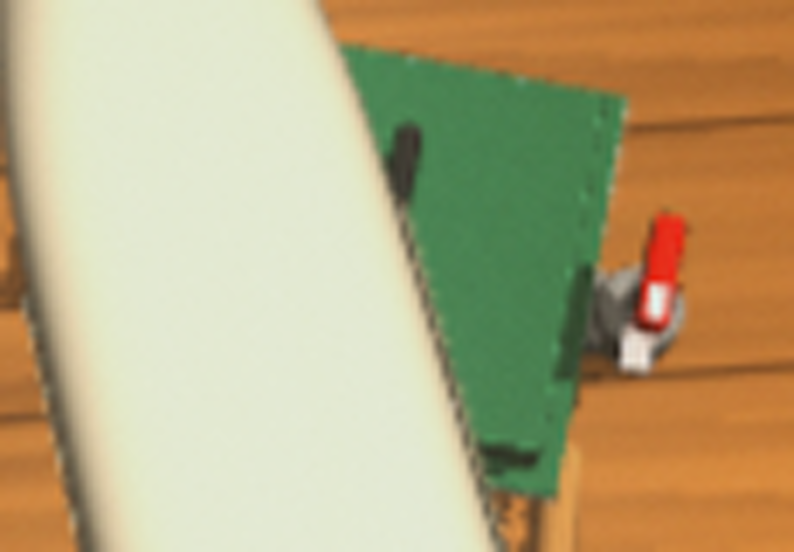

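Call:
send_rows --pt "0.2 -4 0 0" --pt "0.4 -8 0 0" --pt "0.4 -11.8 2 0" --pt "0.4 -11.8 2.3 0" --pt "0.4 -11.8 2.3 0"

```text
time: 24.9
tcp_pos: [0.571, 0.002, 0.1951]
ee_rot: [179.5, -1.0, 164.5]
ft_force: [-0.2, 0.2, -0.1]
opening: 0.0344
gripper_force: 0.0
```

```bash
python3 -c "
from h import *;tilt();print(rel([.5745,.002,.112]));snap('wrist','w4',s=1)"
```

```text
radial -0.86 azim 0.73 [0.571  0.002  0.1951] [-0.2 23.5  8.6 75.9  0.7 15.3] [179.52  -1.02 164.5 ] [-0.015  0.013 -1.   ]
[-0.48  0.02  8.3 ]
```

View pics/w4.png

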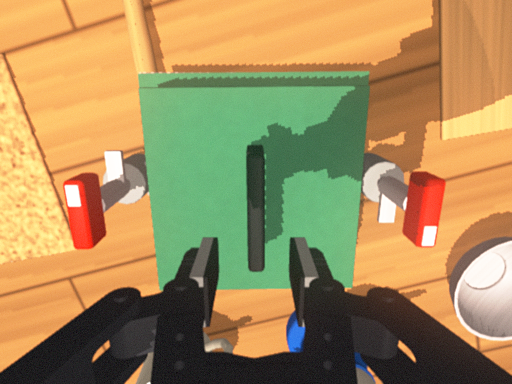

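Both latches stand open, and the cover bar (256,208) is centred between the fingers.

Call:
send_rows --pt "-0.5 0 3 0" --pt "-0.5 0 6 0" --pt "-0.5 0 8.3 0" --pt "-0.5 0 8.3 0" --pt "-0.5 0 8.3 0"

```text
time: 25.45
tcp_pos: [0.577, 0.0036, 0.1145]
ee_rot: [179.5, -0.8, 164.7]
ft_force: [0.1, -0.5, 0.1]
opening: 0.034
gripper_force: 0.0
```

Call:
send_rows --pt "0 0 0 0" --pt "0 0 0 0" --pt "0 0 0 0" --pt "0 0 0 0" --pt "0 0 0 0" --pt "0 0 0 0" --fingers 1 --squeeze 70

```text
time: 26.05
tcp_pos: [0.5781, 0.0028, 0.1164]
ee_rot: [179.4, -0.5, 164.6]
ft_force: [-0.1, 1.1, 7.0]
opening: 0.0106
gripper_force: 70.3
```

```bash
python3 -c "
from h import *;tilt();p=env.observe()['tcp_pos'];print(rel(p+[0,0,.06]),rel([.4971,-.31,p[2]+.06]),rel([.4971,-.31,p[2]-.044+.001]))"
```

```text
radial -0.34 azim 0.75 [0.5781 0.0028 0.1164] [-0.1 26.9  1.7 65.1  0.7 15.3] [179.37  -0.53 164.63] [-0.006  0.013 -1.   ]
[ 0.06  0.07 -6.  ] [ -0.42 -32.24  -6.36] [ -0.52 -32.36   3.94]
```

Call:
send_rows --pt "0 0 -1 0" --pt "0 0 -3 0" --pt "0 0.1 -6 0" --pt "0.1 0.1 -9 0" --pt "0.1 0.1 -11.5 0" --pt "0.1 0.1 -11.5 0"

```text
time: 26.65
tcp_pos: [0.5789, 0.0021, 0.2333]
ee_rot: [179.4, -0.4, 164.6]
ft_force: [1.9, 0.4, -3.5]
opening: 0.01
gripper_force: 69.1
```

Call:
send_rows --pt "0 -2 0 0" --pt "0 -5 0 0" --pt "-0.1 -9 0 0" --pt "-0.2 -13 0 0" --pt "-0.3 -17 0 0" --pt "-0.3 -21 0 0" --pt "-0.4 -25 0 0" --pt "-0.4 -28 0 0" --pt "-0.5 -31 0 0" --pt "-0.5 -32.2 0 0" --pt "-0.5 -32.2 0 0"

```text
time: 27.75
tcp_pos: [0.4949, -0.3106, 0.2243]
ee_rot: [179.4, -1.0, 164.4]
ft_force: [-0.4, 1.0, -2.8]
opening: 0.0104
gripper_force: 69.1
```

```bash
python3 -c "
from h import *;tilt();print(env.observe()['opening']);print(rel([.4971,-.31,.1164-.042]))"
```

```text
radial -1.08 azim 0.28 [ 0.4949 -0.3106  0.2243] [-32.3  24.6  14.5  81.1   0.3 -16.7] [179.42  -0.96 164.44] [-0.013  0.014 -1.   ]
0.010361504966213004
[-0.44 -0.04 14.98]
```

Call:
send_rows --pt "-0.1 0 3 0" --pt "-0.2 0 6 0" --pt "-0.3 0 9 0" --pt "-0.4 0 11 0" --pt "-0.4 0 13 0" --pt "-0.4 0 14 0" --pt "-0.4 0 14.6 0" --pt "-0.4 0 15 0" --pt "-0.4 0 15.3 0" --pt "-0.4 0 15.3 0"

```text
time: 28.75
tcp_pos: [0.499, -0.3087, 0.0737]
ee_rot: [179.5, -0.7, 164.6]
ft_force: [-0.7, -1.2, -3.8]
opening: 0.0104
gripper_force: 69.0
```

Call:
send_rows --pt "0 0 0.2 0" --pt "0 0 0.3 0" --pt "0 0 0.3 0"

```text
time: 29.05
tcp_pos: [0.4993, -0.309, 0.0724]
ee_rot: [179.5, -0.6, 164.6]
ft_force: [-1.9, 1.6, 5.9]
opening: 0.0105
gripper_force: 70.2
```

```bash
python3 -c "
from h import *;tilt()"
```

```text
radial -0.72 azim 0.3 [ 0.4993 -0.309   0.0724] [-31.9  30.4   0.3  60.7   0.3 -16.5] [179.51  -0.61 164.6 ] [-0.008  0.011 -1.   ]
```

Call:
send_rows --pt "0 0 0 0" --pt "0 0 0 0" --pt "0 0 0 0" --pt "0 0 0 0" --pt "0 0 0 0" --pt "0 0 -2 0" --pt "0 0 -5 0" --pt "0 0 -9 0" --pt "0 0 -13 0" --pt "0 0 -17 0" --pt "0 0 -17 0" --fingers 0.2

```text
time: 30.15
tcp_pos: [0.5032, -0.3125, 0.2473]
ee_rot: [179.7, -0.1, 164.6]
ft_force: [0.7, -0.2, -0.5]
opening: 0.0343
gripper_force: 0.0
```

```bash
python3 -c "
from h import *;tilt();snap('top','t3');print(rel([.549,.30,.24]));print(rel([.549,.36,.24]))"
```

```text
radial -0.16 azim 0.28 [ 0.5032 -0.3125  0.2473] [-32.   24.4  17.7  83.5   0.3 -16.6] [ 1.7968e+02 -7.0000e-02  1.6461e+02] [ 0.     0.006 -1.   ]
[11.72 60.22  0.88]
[13.31 66.01  0.93]
```

View pics/t3.png

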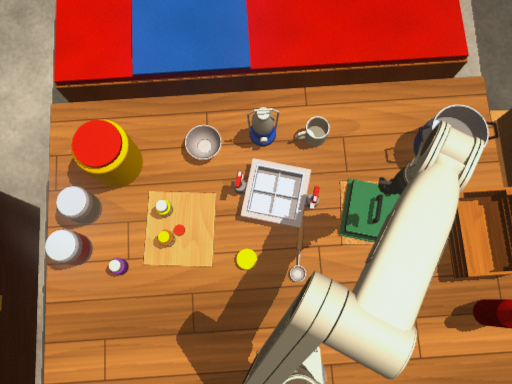

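Top view: the cover lies on the mat at (372,210). Jar3 has been knocked to (163,238), and jar1 is unchanged at (162,207). Next I go above the jars.

Call:
send_rows --pt "0.8 4 0 0" --pt "1.6 8 0 0" --pt "2.4 12 0 0" --pt "3.2 16 0 0" --pt "4 20 0 0" --pt "4.8 24 0 0" --pt "5.6 28 0 0" --pt "6.4 32 0 0" --pt "7.3 36 0 0" --pt "8 40 0 0" --pt "8.9 44 0 0" --pt "9.7 48 0 0" --pt "10.5 52 0 0" --pt "11.4 56 0 0" --pt "12.2 60 0 0" --pt "13 64 0 0" --pt "13.3 66 0 0" --pt "13.3 66 0 0" --pt "13.3 66 0 0" --fingers -0.6

```text
time: 32.1
tcp_pos: [0.5467, 0.3606, 0.246]
ee_rot: [179.6, -0.9, 164.7]
ft_force: [-0.6, -0.8, -0.6]
opening: 0.0681
gripper_force: 0.0
```

```bash
python3 -c "
from h import *;tilt();snap('wrist','w5',s=1.5);
for p in ([.5491,.3616,.081],[.44,.36,.081],[.479,.319,.018]):print(proj('w5',p)*1.5)"
```

```text
radial -0.32 azim 0.89 [0.5467 0.3606 0.246 ] [33.  32.6 30.6 88.3  0.9 48.3] [179.65  -0.88 164.66] [-0.013  0.01  -1.   ]
[[382.69284251 263.88930156]]
[[331.07716852  90.90229671]]
[[301.19040187 169.44452281]]
```

View pics/w5.png

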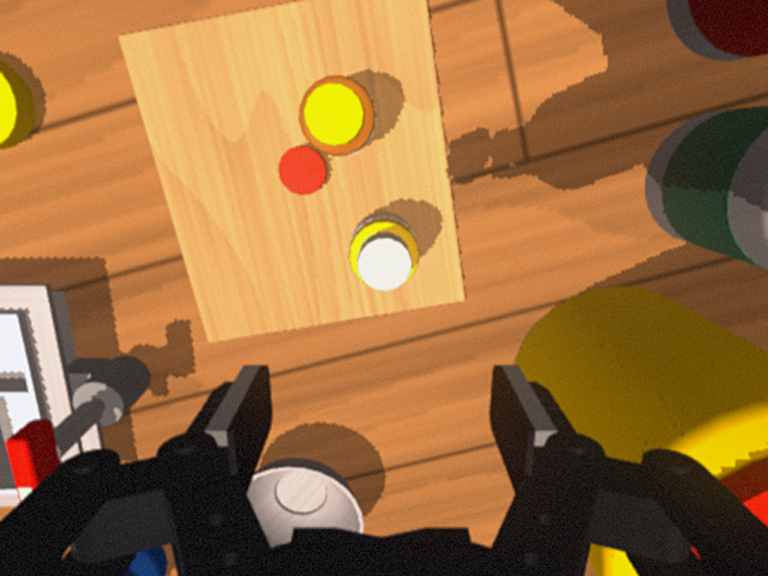

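Run:
```python
from h import *
def full(U,V,z): return ray('top0',(U+.5)/1.5-.5,(V+.5)/1.5-.5,z)
for h in(.15,.2,.25): print(h,full(145,215,h),full(109,215,h),full(183,215,h))
print('base edge',full(205,258,0),full(213,235,0),full(170,278,0))
w=lambda u,v,z:ray('w5',u/1.5,v/1.5,z)
print('edge w5 base',w(520,345,0),w(590,288,0),'jar1',w(385,263,.081),'jar3',w(333,115,.081))
```

```text
0.15 [0.7406195  0.54099552 0.15      ] [0.74556659 0.61406333 0.15      ] [0.73540014 0.46390649 0.15      ]
0.2 [0.72324468 0.52476538 0.2       ] [0.72801837 0.59527199 0.2       ] [0.71820828 0.45037852 0.2       ]
0.25 [0.70586987 0.50853525 0.25      ] [0.71047015 0.57648065 0.25      ] [0.70101642 0.43685054 0.25      ]
base edge [0.68386136 0.45646339 0.        ] [0.73569799 0.4379697  0.        ] [ 6.43517751e-01  5.33990464e-01 -2.22044605e-16]
edge w5 base [0.66987292 0.45225355 0.        ] [0.63483215 0.51818852 0.        ] jar1 [0.54892641 0.36320005 0.081     ] jar3 [0.4531148  0.35717969 0.081     ]
```

```bash
python3 -c "
from h import *;print(rel([.549,.3625,.059]))"
```

```text
[-0.41  0.18 18.76]
```

Call:
send_rows --pt "-0.1 0.1 4 0" --pt "-0.1 0.1 8 0" --pt "-0.2 0.2 12 0" --pt "-0.2 0.2 15 0" --pt "-0.2 0.2 17 0" --pt "-0.2 0.2 18.8 0" --pt "-0.2 0.2 18.8 0" --pt "-0.2 0.2 18.8 0"

```text
time: 32.95
tcp_pos: [0.548, 0.3633, 0.0604]
ee_rot: [179.5, -0.8, 164.5]
ft_force: [-0.1, 1.0, 0.5]
opening: 0.0681
gripper_force: 0.0
```

Call:
send_rows --pt "0 0 0 0" --pt "0 0 0 0" --pt "0 0 0 0" --pt "0 0 0 0" --pt "0 0 0 0" --pt "0 0 0 0" --fingers 1 --squeeze 40

```text
time: 33.55
tcp_pos: [0.5488, 0.3649, 0.0619]
ee_rot: [179.4, -0.6, 164.6]
ft_force: [-1.6, -1.9, 6.2]
opening: 0.0345
gripper_force: 39.8
```

Call:
send_rows --pt "0 0 -2 0" --pt "0 0 -6 0" --pt "0 0 -10 0" --pt "0 0 -13 0" --pt "0 0 -13 0"

```text
time: 34.05
tcp_pos: [0.5516, 0.3647, 0.1959]
ee_rot: [179.0, -0.4, 164.6]
ft_force: [-0.3, 0.0, -1.6]
opening: 0.0346
gripper_force: 40.4
```

Run:
```python
from h import *
tilt()
y=np.radians(-15.2); b=np.array([[np.cos(y),-np.sin(y)],[np.sin(y),np.cos(y)]])
c=np.array([.575,.0018])
for q in((.036,-.036),(.036,.036),(-.036,.036)): t=c+b@q; print(q,t,rel([*t,.18]))
```

```text
radial 0.49 azim 0.93 [0.5516 0.3647 0.1959] [33.  33.2 24.3 80.6  0.9 48.4] [179.02  -0.37 164.63] [-0.002  0.018 -1.   ]
(0.036, -0.036) [ 0.60030178 -0.0423794 ] [-15.5  -37.98   0.85]
(0.036, 0.036) [0.6191794  0.02710178] [-15.47 -30.79   0.97]
(-0.036, 0.036) [0.54969822 0.0459794 ] [ -8.27 -30.81   1.02]
```

Call:
send_rows --pt "0 0 -2.5 0" --pt "-1.5 -3 -3 0" --pt "-3 -7 -3 0" --pt "-5 -11 -3 0" --pt "-6.5 -15 -3 0" --pt "-8 -19 -3 0" --pt "-9.5 -23 -3 0" --pt "-11 -27 -3 0" --pt "-12.5 -31 -3 0" --pt "-14 -35 -3 0" --pt "-15.4 -38 -2 0" --pt "-15.4 -38 0 0" --pt "-15.4 -38 0 0" --pt "-15.4 -38 0 0"

```text
time: 35.45
tcp_pos: [0.5957, -0.0438, 0.183]
ee_rot: [179.5, -1.0, 164.6]
ft_force: [-0.0, -0.1, -1.6]
opening: 0.0346
gripper_force: 40.5
```

Run:
```python
from h import *
tilt();print(rel([.6003,-.0424,.066])); snap('wrist','w6',s=1)
```

```text
radial -0.86 azim 0.67 [ 0.5957 -0.0438  0.183 ] [-4.5 26.9 12.  76.   0.7 10.8] [179.5   -0.97 164.63] [-0.014  0.013 -1.   ]
[-0.6   0.16 11.7 ]
```

View pics/w6.png

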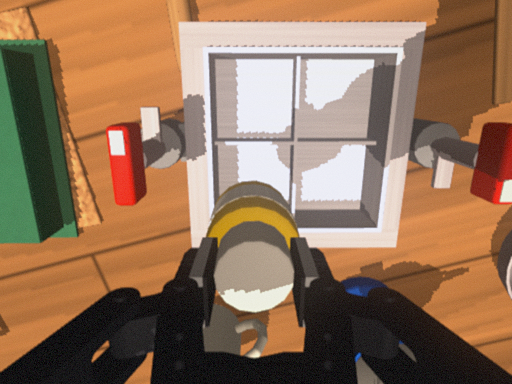

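Jar1 hangs upright over the far right compartment; lower it.

Call:
send_rows --pt "-0.2 0.1 3 0" --pt "-0.4 0.2 6 0" --pt "-0.4 0.2 9 0" --pt "-0.4 0.2 10.8 0" --pt "-0.4 0.2 11.6 0" --pt "-0.4 0.2 12 0" --pt "-0.4 0.2 12.2 0" --pt "-0.4 0.2 12.2 0"

```text
time: 36.3
tcp_pos: [0.6009, -0.0417, 0.0637]
ee_rot: [179.5, -0.6, 164.6]
ft_force: [0.3, 0.0, -1.9]
opening: 0.0347
gripper_force: 40.6
```

Down another 2 mm, then release by opening part way (jar2 and jar4 are absent).

Call:
send_rows --pt "0 0 0.1 0" --pt "0 0 0.25 0" --pt "0 0 0.25 0"

```text
time: 36.6
tcp_pos: [0.6011, -0.0421, 0.0619]
ee_rot: [179.4, -0.6, 164.6]
ft_force: [-0.5, -0.5, 4.7]
opening: 0.0346
gripper_force: 40.9
```

Call:
send_rows --pt "0 0 0 0" --pt "0 0 0 0" --pt "0 0 0 0" --pt "0 0 0 0" --pt "0 0 -2 0" --pt "0 0 -6 0" --pt "0 0 -10 0" --pt "0 0 -14 0" --pt "0 0 -17 0" --pt "0 0 -17 0" --fingers -0.3

```text
time: 37.6
tcp_pos: [0.6045, -0.0441, 0.2358]
ee_rot: [179.4, -0.2, 164.6]
ft_force: [-0.0, -0.4, 0.1]
opening: 0.0557
gripper_force: 0.0
```

Run:
```python
from h import *
tilt();print(rel([.4531,.3572,.23]))
```

```text
radial -0.05 azim 0.66 [ 0.6045 -0.0441  0.2358] [-4.5 26.1 18.7 82.6  0.7 10.9] [ 1.7936e+02 -1.7000e-01  1.6461e+02] [ 0.     0.012 -1.   ]
[25.24 34.67  1.04]
```

Call:
send_rows --pt "2.5 3.5 0 0" --pt "5 7 0 0" --pt "7.5 10.5 0 0" --pt "10 14 0 0" --pt "12.5 17.3 0 0" --pt "15 20.7 0 0" --pt "17.5 24 0 0" --pt "20 27.5 0 0" --pt "22.5 31 0 0" --pt "25.2 34.7 0 0" --pt "25.2 34.7 0 0" --pt "25.2 34.7 0 0" --fingers -0.6

```text
time: 38.8
tcp_pos: [0.4498, 0.3581, 0.2352]
ee_rot: [179.6, -0.8, 164.8]
ft_force: [0.8, 0.0, -0.2]
opening: 0.0682
gripper_force: 0.0
```

Run:
```python
from h import *
tilt()
d=snap('wrist','w7'); im=cv2.cvtColor(d["pixels"],cv2.COLOR_BGR2HSV)
m=cv2.inRange(im,(26,180,120),(34,255,255)); n,l,st,ce=cv2.connectedComponentsWithStats(m)
for s,c in zip(st,ce):
    if 200<s[4]<9000: print(s,c,ray('w7',*c,.081))
print(proj('w7',[.4531,.3572,.081]))
```

```text
radial -0.17 azim 0.9 [0.4498 0.3581 0.2352] [38.1 22.5 13.  80.7  0.9 53.3] [179.6   -0.82 164.77] [-0.012  0.01  -1.   ]
[   0  126   47   58 2261] [ 20.84210526 155.48562583] [0.37408374 0.15728402 0.081     ]
[ 236  161   36   36 1036] [253.37644788 178.52220077] [0.45181304 0.35747973 0.081     ]
[[253.45025355 179.87301995]]
```

Call:
send_rows --pt "-0.1 0 4 0" --pt "-0.1 0 8 0" --pt "-0.1 0 12 0" --pt "-0.1 0 15 0" --pt "-0.1 0 16.5 0" --pt "-0.1 0 17.6 0" --pt "-0.1 0 17.6 0" --pt "-0.1 0 17.6 0"

```text
time: 39.65
tcp_pos: [0.4509, 0.359, 0.0612]
ee_rot: [179.4, -0.7, 164.5]
ft_force: [-0.1, -0.5, 0.4]
opening: 0.0684
gripper_force: 0.0
```

Call:
send_rows --pt "0 0 0 0" --pt "0 0 0 0" --pt "0 0 0 0" --pt "0 0 0 0" --pt "0 0 0 0" --pt "0 0 0 0" --fingers 1 --squeeze 40

```text
time: 40.25
tcp_pos: [0.4507, 0.3598, 0.0619]
ee_rot: [179.4, -0.7, 164.6]
ft_force: [-1.0, -0.9, 6.4]
opening: 0.0341
gripper_force: 39.7
```

Call:
send_rows --pt "0 0 -2 0" --pt "0 0 -6 0" --pt "0 0 -10 0" --pt "0 0 -14 0" --pt "0 0 -16 0" --pt "0 0 -16 0"

```text
time: 40.85
tcp_pos: [0.4531, 0.3588, 0.2241]
ee_rot: [179.1, -0.5, 164.6]
ft_force: [0.8, 0.6, -1.8]
opening: 0.0343
gripper_force: 40.5
```

Run:
```python
from h import *
tilt();print(rel([.5497,.046,.226]))
```

```text
radial 0.38 azim 0.93 [0.4531 0.3588 0.2241] [37.9 22.6 11.6 78.6  0.9 53.3] [179.14  -0.52 164.63] [-0.005  0.017 -1.   ]
[-17.6  -27.59  -0.76]
```

Call:
send_rows --pt "-2.5 -4 0 0" --pt "-5 -8 0 0" --pt "-7.5 -12 0 0" --pt "-10 -16 0 0" --pt "-12.5 -20 0 0" --pt "-15 -24 0 0" --pt "-17.5 -27.5 0 0" --pt "-17.5 -27.5 0 0" --pt "-17.5 -27.5 4 0" --pt "-17.5 -27.5 4 0"

```text
time: 41.85
tcp_pos: [0.5418, 0.0459, 0.1688]
ee_rot: [179.7, -1.5, 164.6]
ft_force: [-0.8, -0.1, -4.1]
opening: 0.0343
gripper_force: 40.6
```

Run:
```python
from h import *
tilt();print(rel([.5497,.046,.0635])); snap('wrist','w8',s=1)
```

```text
radial -1.35 azim 0.77 [0.5418 0.0459 0.1688] [ 4.4 21.7  1.8 71.5  0.8 19.8] [179.73  -1.53 164.57] [-0.024  0.012 -1.   ]
[-1.04  0.17 10.51]
```

View pics/w8.png

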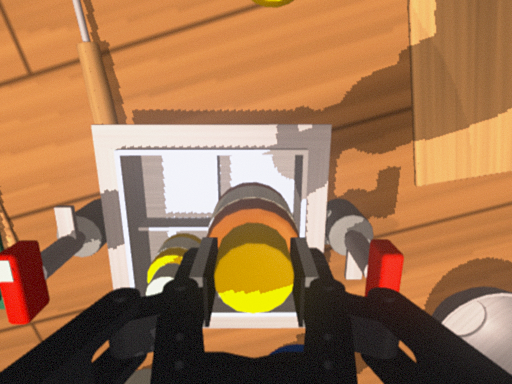

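Jar3 is above its compartment and jar1 stands at lower left. Lower jar3.

Call:
send_rows --pt "-0.5 0.1 1 0" --pt "-0.8 0.1 4 0" --pt "-0.8 0.1 7 0" --pt "-0.8 0.1 9.3 0" --pt "-0.8 0.1 10.3 0" --pt "-0.8 0.1 10.8 0" --pt "-0.8 0.1 10.8 0"

```text
time: 42.6
tcp_pos: [0.5545, 0.0469, 0.068]
ee_rot: [179.5, -0.7, 164.6]
ft_force: [0.1, -0.6, -1.6]
opening: 0.0342
gripper_force: 40.8
```

Call:
send_rows --pt "0.4 0 0 0" --pt "0.4 0 0.3 0" --pt "0.4 0 0.6 0" --pt "0.4 0 0.75 0" --pt "0.4 0 0.75 0"

```text
time: 43.1
tcp_pos: [0.5507, 0.0476, 0.0619]
ee_rot: [179.4, -0.6, 164.6]
ft_force: [-1.6, -0.8, 6.8]
opening: 0.0348
gripper_force: 41.5
```

Call:
send_rows --pt "0 0 0 0" --pt "0 0 0 0" --pt "0 0 0 0" --pt "0 0 0 0" --pt "0 0 -2 0" --pt "0 0 -6 0" --pt "0 0 -10 0" --pt "0 0 -14 0" --pt "0 0 -18 0" --pt "2 0 -19 0" --pt "4 0 -19 0" --pt "4 0 -19 0" --fingers -0.2

```text
time: 44.3
tcp_pos: [0.5118, 0.0564, 0.2516]
ee_rot: [179.5, -0.7, 164.7]
ft_force: [-0.2, 0.4, -0.3]
opening: 0.051
gripper_force: 0.0
```

Run:
```python
from h import *
tilt();print(rel([.4993,-.309,.22])); snap('wrist','w9',s=1);
```

```text
radial -0.5 azim 0.77 [0.5118 0.0564 0.2516] [ 5.8 15.5  5.5 80.6  0.8 21.2] [179.46  -0.75 164.66] [-0.01   0.013 -1.   ]
[ -8.5  -35.59   2.71]
```

View pics/w9.png

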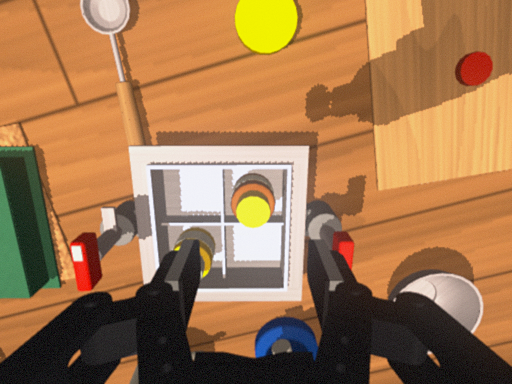

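Both jars stand in their compartments. Now the cover.

Call:
send_rows --pt "-1 -4 0 0" --pt "-2 -8 0 0" --pt "-3 -12 0 0" --pt "-4 -16 0 0" --pt "-5 -20 0 0" --pt "-6 -24 0 0" --pt "-7 -28 0 0" --pt "-8 -32 0 0" --pt "-8.5 -35.6 0 0" --pt "-8.5 -35.6 2.7 0" --pt "-8.5 -35.6 2.7 0" --pt "-8.5 -35.6 2.7 0" --fingers 0.2

```text
time: 45.55
tcp_pos: [0.5, -0.3093, 0.2181]
ee_rot: [179.4, -0.9, 164.6]
ft_force: [0.3, -0.1, 1.2]
opening: 0.0341
gripper_force: 0.0
```

Run:
```python
from h import *
tilt();print(rel([.499,-.309,.0724]))
```

```text
radial -1.06 azim 0.29 [ 0.5    -0.3093  0.2181] [-31.9  25.1  14.5  80.4   0.3 -16.5] [179.42  -0.94 164.61] [-0.013  0.014 -1.   ]
[-0.13 -0.15 14.57]
```

Call:
send_rows --pt "0 -0.1 4 0" --pt "0 -0.1 8 0" --pt "0 -0.1 11 0" --pt "0 -0.1 13.5 0" --pt "0 -0.1 14.6 0" --pt "0 -0.1 14.6 0" --pt "0 -0.1 14.6 0"

```text
time: 46.25
tcp_pos: [0.5, -0.3089, 0.0749]
ee_rot: [179.5, -0.6, 164.7]
ft_force: [-0.2, -0.0, -0.0]
opening: 0.0343
gripper_force: 0.0
```

Call:
send_rows --pt "0 0 0 0" --pt "0 0 0 0" --pt "0 0 0 0" --pt "0 0 0 0" --pt "0 0 0 0" --pt "0 0 0 0" --fingers 1 --squeeze 70

```text
time: 46.85
tcp_pos: [0.5, -0.3093, 0.0755]
ee_rot: [179.5, -0.5, 164.6]
ft_force: [0.3, 1.1, 6.1]
opening: 0.0104
gripper_force: 70.5
```

Call:
send_rows --pt "0 0 -1 0" --pt "0 0 -3 0" --pt "0 0 -7 0" --pt "0 0 -11 0" --pt "0 0 -15.5 0" --pt "0 0 -15.5 0" --pt "0 0 -15.5 0"

```text
time: 47.55
tcp_pos: [0.5005, -0.3109, 0.2294]
ee_rot: [179.5, -0.6, 164.6]
ft_force: [-0.3, -0.1, -3.3]
opening: 0.0101
gripper_force: 69.3
```

Run:
```python
from h import *
tilt();print(rel([.578,.0028,.2333]))
```

```text
radial -0.75 azim 0.28 [ 0.5005 -0.3109  0.2294] [-32.   24.8  15.7  81.6   0.3 -16.6] [179.52  -0.64 164.6 ] [-0.009  0.011 -1.   ]
[ 0.86 32.3  -0.11]
```

Call:
send_rows --pt "0.1 2 0 0" --pt "0.2 5 0 0" --pt "0.3 9 0 0" --pt "0.4 13 0 0" --pt "0.5 17 0 0" --pt "0.6 21 0 0" --pt "0.7 25 0 0" --pt "0.8 28 0 0" --pt "0.8 31 0 0" --pt "0.8 32.3 0 0" --pt "0.8 32.3 0 0" --pt "0.8 32.3 0 0"

```text
time: 48.75
tcp_pos: [0.5773, 0.0023, 0.2298]
ee_rot: [179.6, -0.9, 164.6]
ft_force: [-0.6, -0.2, -3.5]
opening: 0.0103
gripper_force: 69.3
```

Run:
```python
from h import *
tilt();print(rel([.5787,.0025,.135]))
```

```text
radial -0.79 azim 0.65 [0.5773 0.0023 0.2298] [-0.1 23.4 13.6 81.   0.6 15.3] [179.58  -0.93 164.61] [-0.014  0.011 -1.   ]
[-0.28 -0.01  9.48]
```

Call:
send_rows --pt "-0.1 0 3 0" --pt "-0.1 0 6 0" --pt "-0.2 0 8.5 0" --pt "-0.2 0 9.5 0" --pt "-0.2 0 9.5 0" --pt "-0.2 0 9.5 0"

```text
time: 49.35
tcp_pos: [0.5798, 0.0028, 0.1373]
ee_rot: [179.5, -0.7, 164.5]
ft_force: [0.3, 0.6, -3.3]
opening: 0.0099
gripper_force: 69.2
```

Run:
```python
from h import *
tilt();print(rel([.5785,.0025,.1195]))
```

```text
radial -0.52 azim 0.7 [0.5798 0.0028 0.1373] [-0.1 26.3  4.  68.2  0.7 15.4] [179.47  -0.69 164.55] [-0.009  0.012 -1.   ]
[ 0.09 -0.08  1.78]
```

Call:
send_rows --pt "0.1 0 0.4 0" --pt "0.1 0 0.8 0" --pt "0.1 0 1.2 0" --pt "0.1 0 1.6 0" --pt "0.1 0 1.8 0" --pt "0.1 0 1.8 0"

```text
time: 49.95
tcp_pos: [0.5781, 0.0042, 0.1195]
ee_rot: [179.5, -0.7, 164.6]
ft_force: [-3.1, 0.0, 4.0]
opening: 0.0102
gripper_force: 70.1
```

Call:
send_rows --pt "0 0 0.2 0" --pt "0 0 0.2 0"

```text
time: 50.15
tcp_pos: [0.5782, 0.0042, 0.1194]
ee_rot: [179.4, -0.6, 164.6]
ft_force: [-6.4, -0.4, 13.8]
opening: 0.0098
gripper_force: 71.6
```

Call:
send_rows --pt "0 0 0 0" --pt "0 0 0 0" --pt "0 0 0 0" --pt "0 0 0 0" --pt "0 0 0 0" --pt "0 0 -3 0" --pt "0 0 -6 0" --pt "0 0 -10 0" --pt "0 0 -10 0" --fingers 0.2

```text
time: 51.05
tcp_pos: [0.5825, 0.0028, 0.2225]
ee_rot: [179.3, -0.1, 164.6]
ft_force: [0.7, 0.4, -0.1]
opening: 0.0342
gripper_force: 0.0
```

Run:
```python
from h import *
tilt();snap('wrist','w10',s=1.5);print(rel([.5448,-.1132,.222]))
y=np.radians(-15.2); b=np.array([[np.cos(y),-np.sin(y)],[np.sin(y),np.cos(y)]])
c=np.array([.575,.0018])
print((proj('w10',[np.r_[c+b@q,.052] for q in((-.096,.096),(-.096,-.096),(.096,.096),(.096,-.096))])*1.5).round())
print((proj('w10',[np.r_[c+b@q,.136] for q in((-.042,0),(.042,0))])*1.5).round())
```

```text
radial 0.05 azim 0.71 [0.5825 0.0028 0.2225] [-0.1 23.4 12.6 79.1  0.7 15.3] [ 1.7931e+02 -1.4000e-01  1.6461e+02] [ 0.001  0.012 -1.   ]
[  0.44 -12.15  -0.37]
[[534.  87.]
 [211.  88.]
 [510. 376.]
 [240. 379.]]
[[373. 196.]
 [375. 361.]]
```

View pics/w10.png

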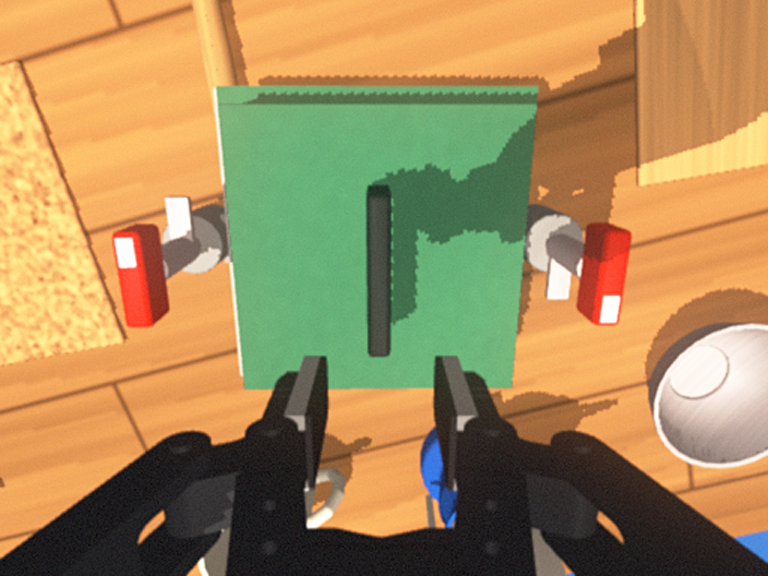

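The cover is home: its brim corners match the prediction within a few px, inside the play. Now the right latch.

Call:
send_rows --pt "0.1 -3 0 0" --pt "0.2 -7 0 0" --pt "0.3 -10 0 0" --pt "0.4 -12.1 0 0" --pt "0.4 -12.1 0 0" --pt "0.4 -12.1 0 0"

```text
time: 51.7
tcp_pos: [0.5426, -0.1127, 0.2141]
ee_rot: [179.5, -0.9, 164.6]
ft_force: [-0.0, -0.1, 0.6]
opening: 0.0342
gripper_force: 0.0
```

Run:
```python
from h import *
tilt();print(rel([.5445,-.1132,.102]))
```

```text
radial -0.84 azim 0.6 [ 0.5426 -0.1127  0.2141] [-12.1  21.1   7.8  77.6   0.6   3.4] [179.45  -0.88 164.55] [-0.012  0.013 -1.   ]
[-0.37 -0.1  11.21]
```

Call:
send_rows --pt "-0.2 -0.1 3 0" --pt "-0.2 -0.1 6 0" --pt "-0.2 -0.1 9 0" --pt "-0.2 -0.1 11.2 0" --pt "-0.2 -0.1 11.2 0" --pt "-0.2 -0.1 11.2 0"

```text
time: 52.3
tcp_pos: [0.5437, -0.1118, 0.103]
ee_rot: [179.5, -0.8, 164.7]
ft_force: [-0.8, -0.4, 0.2]
opening: 0.0343
gripper_force: 0.0
```

Call:
send_rows --pt "0 0 0 0" --pt "0 0 0 0" --pt "0 0 0 0" --pt "0 0 0 0" --pt "0 0 0 0" --pt "0 0 0 0" --fingers 1 --squeeze 50

```text
time: 52.9
tcp_pos: [0.5449, -0.1129, 0.1048]
ee_rot: [179.4, -0.6, 164.6]
ft_force: [-0.1, 1.1, 6.5]
opening: 0.0146
gripper_force: 49.1
```

Call:
send_rows --pt "0 0 0.3 0" --pt "0 0 0.6 0" --pt "0 0 0.9 0" --pt "0 0 1.1 0" --pt "0 0 1.1 0" --pt "0 0 1.1 0"

```text
time: 53.5
tcp_pos: [0.5457, -0.1131, 0.0967]
ee_rot: [179.4, -0.4, 164.6]
ft_force: [-3.5, 1.5, 18.7]
opening: 0.0146
gripper_force: 50.8
```

Call:
send_rows --pt "0 0 0 0.12" --pt "0 0 0 0.24" --pt "0 0 0 0.36" --pt "0 0 0 0.48" --pt "0 0 0 0.6" --pt "0 0 0 0.72" --pt "0 0 0 0.84" --pt "0 0 0 0.96" --pt "0 0 0 1.08" --pt "0 0 0 1.2" --pt "0 0 0 1.32" --pt "0 0 0 1.44" --pt "0 0 0 1.53" --pt "0 0 0 1.53" --pt "0 0 0 1.53"

```text
time: 55.0
tcp_pos: [0.5447, -0.1137, 0.0967]
ee_rot: [-179.6, -0.5, 76.9]
ft_force: [-6.2, -1.4, 20.4]
opening: 0.0143
gripper_force: 50.9
```

Call:
send_rows --pt "0 0 -0.2 0" --pt "0 0 -0.4 0" --pt "0 0 -0.7 0" --pt "0 0 -0.8 0" --pt "0 0 -0.8 0"

```text
time: 55.5
tcp_pos: [0.544, -0.1136, 0.1019]
ee_rot: [-179.4, -0.5, 76.9]
ft_force: [-0.8, -1.9, 6.3]
opening: 0.0144
gripper_force: 49.3
```

Call:
send_rows --pt "0 0 0 0" --pt "0 0 0 0" --pt "0 0 0 0" --pt "0 0 0 0" --pt "0 0 -3 0" --pt "0 0 -6 0" --pt "0 0 -9 0" --pt "0 0 -12 0" --pt "0 0 -12 0" --fingers 0.2

```text
time: 56.4
tcp_pos: [0.5475, -0.1148, 0.2249]
ee_rot: [-179.8, -0.6, 77.0]
ft_force: [1.6, 0.6, -0.1]
opening: 0.0342
gripper_force: 0.0
```

Run:
```python
from h import *
tilt();print(rel([.6072,.1169,.222]))
```

```text
radial -0.23 azim 0.56 [ 0.5475 -0.1148  0.2249] [-12.1  20.9   9.2  78.5   0.6  90.9] [-179.76   -0.56   76.95] [-0.002  0.01  -1.   ]
[23.92  0.59  0.52]
```

Call:
send_rows --pt "3 0.1 0 -0.12" --pt "7 0.2 0 -0.24" --pt "11 0.3 0 -0.36" --pt "15 0.4 0 -0.48" --pt "19 0.5 0 -0.6" --pt "22 0.6 0 -0.72" --pt "23.9 0.6 0 -0.84" --pt "23.9 0.6 0 -0.96" --pt "23.9 0.6 0 -1.08" --pt "23.9 0.6 0 -1.2" --pt "23.9 0.6 0 -1.32" --pt "23.9 0.6 0 -1.44" --pt "23.9 0.6 0 -1.53" --pt "23.9 0.6 0 -1.53"

```text
time: 57.8
tcp_pos: [0.6043, 0.1172, 0.2212]
ee_rot: [179.5, -0.9, 164.6]
ft_force: [0.1, -0.5, 0.1]
opening: 0.0345
gripper_force: 0.0
```

Run:
```python
from h import *
tilt();print(rel([.607,.1169,.1025]))
```

```text
radial -0.57 azim 0.81 [0.6043 0.1172 0.2212] [10.6 28.  19.4 82.   0.8 26. ] [179.52  -0.86 164.61] [-0.012  0.012 -1.   ]
[-0.45 -0.05 11.87]
```

Call:
send_rows --pt "-0.3 0 3 0" --pt "-0.3 0 6 0" --pt "-0.3 0 9 0" --pt "-0.3 0 11.8 0" --pt "-0.3 0 11.8 0" --pt "-0.3 0 11.8 0"

```text
time: 58.4
tcp_pos: [0.6059, 0.1178, 0.104]
ee_rot: [179.5, -0.9, 164.6]
ft_force: [0.4, 0.0, 0.6]
opening: 0.034
gripper_force: 0.0
```

Call:
send_rows --pt "0 0 0 0" --pt "0 0 0 0" --pt "0 0 0 0" --pt "0 0 0 0" --pt "0 0 0 0" --pt "0 0 0 0" --fingers 1 --squeeze 50

```text
time: 59.0
tcp_pos: [0.6074, 0.1175, 0.1063]
ee_rot: [179.4, -0.6, 164.6]
ft_force: [-1.2, -3.4, 5.4]
opening: 0.0138
gripper_force: 49.1
```

Call:
send_rows --pt "0 0 0.3 0" --pt "0 0 0.6 0" --pt "0 0 0.9 0" --pt "0 0 1.1 0" --pt "0 0 1.1 0" --pt "0 0 1.1 0"

```text
time: 59.6
tcp_pos: [0.6082, 0.1176, 0.0983]
ee_rot: [179.4, -0.4, 164.6]
ft_force: [-3.7, -3.8, 17.3]
opening: 0.014
gripper_force: 52.0
```

Call:
send_rows --pt "0 0 0 0.12" --pt "0 0 0 0.24" --pt "0 0 0 0.36" --pt "0 0 0 0.48" --pt "0 0 0 0.6" --pt "0 0 0 0.72" --pt "0 0 0 0.84" --pt "0 0 0 0.96" --pt "0 0 0 1.08" --pt "0 0 0 1.2" --pt "0 0 0 1.32" --pt "0 0 0 1.44" --pt "0 0 0 1.53" --pt "0 0 0 1.53" --pt "0 0 0 1.53"

```text
time: 61.1
tcp_pos: [0.6079, 0.1174, 0.0983]
ee_rot: [-179.6, -0.6, 76.9]
ft_force: [-4.9, -4.2, 18.7]
opening: 0.014
gripper_force: 50.2
```

Call:
send_rows --pt "0 0 -0.2 0" --pt "0 0 -0.4 0" --pt "0 0 -0.7 0" --pt "0 0 -0.8 0" --pt "0 0 -0.8 0"

```text
time: 61.6
tcp_pos: [0.6073, 0.1172, 0.1037]
ee_rot: [-179.5, -0.5, 76.9]
ft_force: [-2.2, -3.3, 6.0]
opening: 0.014
gripper_force: 48.8
```

Call:
send_rows --pt "0 0 0 0" --pt "0 0 0 0" --pt "0 0 0 0" --pt "0 0 0 0" --pt "0 0 -3 0" --pt "0 0 -6 0" --pt "0 0 -9 0" --pt "-5 0 -13 0" --pt "-10 0 -13 0" --pt "-15 0 -13 0" --pt "-15 0 -13 0" --fingers 0.2

```text
time: 62.7
tcp_pos: [0.5729, -0.034, 0.2307]
ee_rot: [-179.3, -0.5, 76.7]
ft_force: [0.3, -0.1, -0.2]
opening: 0.0344
gripper_force: 0.0
```

Run:
```python
from h import *
tilt();snap('wrist','w11',s=1.2)
```

```text
radial -0.6 azim 0.59 [ 0.5729 -0.034   0.2307] [-3.7 22.8 12.8 80.6  0.6 99.6] [-179.31   -0.48   76.66] [-0.01   0.011 -1.   ]
```

View pics/w11.png

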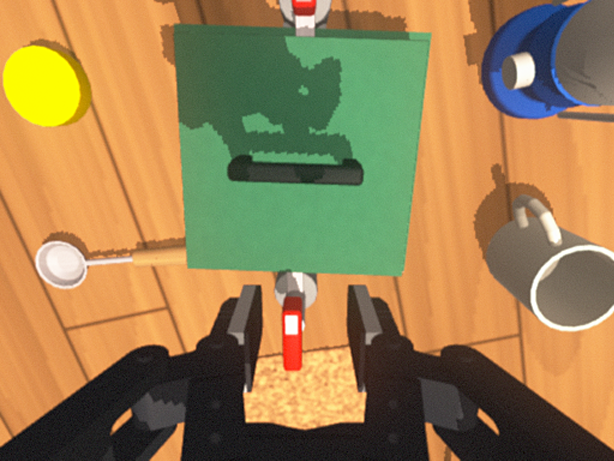

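Both handles point inward with their tongues over the brim, at (305,20) and (292,280), and the cover is home. The gripper is clear, so I'm handing in.

```bash
python3 -c "
from plant import order;print(order.sign_off())"
```

```text
the job is handed in; nothing more can be done
None
```

I handed the job in at about 63 s: both latches opened and re-locked, jar1 and jar3 (the only two present) in the box with the cover back on; the hand-in gave no verdict, so success rests on the camera and force checks.

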